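Clear a scraper off the running vibrating plate

TASK

A scraper has been left on the filled mould on the running vibrating plate. Switch the plate off at the red isolator handle before you touch the scraper, then slide the scraper blade first into the sloping green slot until it is fully home and let go of it, and only then switch the plate back on. Leave the blue switch on and everything else on the table where it is.

Things in the scene. Friction and masses are not known exactly. Their poses are not given: they have to be found in the camera images.
- vib: white vibrating plate unit, fixed to the table, 210 (x) x 290 (y), with a 175 x 255 chocolate mould clipped on it. Origin: centre of its underside on the table, z up. The mould's flat top is 74 above the table; two dark steel clips at the middle of the mould's +y and -y ends rise to 82.
- scraper: loose scraper lying flat on the mould, 160 g or so. Blue handle 95 long (x -95 to 0), 28 wide (y), 22 thick (z 0 to 22); yellow blade 85 long (x 0 to 85), 80 wide, 3 thick, flush with the handle's underside (z 0 to 3). Origin: on the underside where handle meets blade; x along the scraper from handle to blade edge, y across, z up out of the underside.
- scraper_grip (a point): point in the middle of the handle's thickness and width, 30 behind where handle meets blade (scraper x = -30, z = 11); a good place to grip, closing across y.
- scraper_tip (a point): middle of the blade's front edge (scraper x = 85, z = 1.5).
- rack: fixed white stand with a green sloping slot on top, about 130 x 130 on the table and 165 high. Origin: 15 from the base plate's centre, on the underside; x horizontal in the direction in which the blade goes in, z up. Fully home, the blade's edge is at the slot's bottom and the last 10 of the blade stand out of the mouth.
- slot: green slot on the rack. Origin: centre of its mouth, 150 above the table. x points into the slot, 35 degrees below horizontal; y level, along the mouth; z square to both, upward. Inside 92 wide (y), 9 high (z), 75 deep (x), closed at the bottom; outside 108 wide, 33 high. The blade goes in flat, front edge first: scraper x along slot x, scraper z along slot z.
- red_box: grey isolator box, fixed, 130 (x) x 76 (y) x 48 high, of the vibrating plate; its handle has a red cross grip. Origin: centre of its underside, z up. A green pad on the top's +x end marks on, a white pad on the -x end marks off. The handle's hinge runs along the box's y axis, 50 above its origin.
- red_handle (a joint): red handle's angle (rad): 0 = off, leaning 0.6 rad from upright to the box's -x (white pad); 1.2 = on, leaning 0.6 rad to its +x (green pad). Heavy over-centre handle (300 g, weight in the grip): upright at 0.6, past which it falls by itself to the nearer end stop; needs about 2 N at the grip.
- red_grip (a point): centre of the red cross grip, a bar 64 long along the box's y and 22 thick, 85 from the hinge; its top is 96 from the hinge. A steel arm 8 x 24 joins it to the hinge.
- blue_box: the same grey box with a blue handle: isolator of the warming cabinet. Same frame and sizes as the red one's.
- blue_handle (a joint): blue handle's angle (rad), as for the red one; it starts on (about 1.2) and stays on.
- blue_grip (a point): centre of the blue cross grip, sizes as the red one's.
- bars: bystander: low stack of wrapped chocolate bars, 100 x 55 x 24, lying between the rack and the switches. Origin: centre of its underside.
- nibs: bystander: white bowl, 84 across, 60 high. Origin: centre of its underside.
- cocoa: bystander: brown jar with white cap, 68 across, 100 high. Origin: centre of its underside.
- spray: bystander: white bottle with blue cap, 56 across, 150 high. Origin: centre of its underside.
- slabs: bystander: dark chocolate slab with a paper band, 160 x 80 x 30. Origin: centre of its underside.
- brush: bystander: hand brush lying on the table. Origin: centre of its underside.
- mug: bystander: blue mug, 74 across, 85 high. Origin: centre of its underside.
Mind the look-alikes: they are no part of the job. Leave any purple or yellow look-alike of the rack alone.

How it is judged:
By the outcome, as a careful person would: the job done as asked, in the order asked, and still so for the second after the job is handed in, with the robot touching nothing.
It also fails if it takes over 66 s, if anything falls off the work surface, if the arm or the gripper's body presses on something with over 40 N, if the wrist force passes 120 N, or if a joint passes its speed limit or range.

ROBOT

A 6-joint arm with a two-finger parallel gripper is mounted at the origin on the work surface. World frame = base frame: x ahead of the robot, y to its left, z up, the work surface at z = 0. Lengths are in m, angles in rad, forces in N, time in s.
With the tool pointing down it reaches from about 0.3 to 0.775 m from the base axis. Payload 14.6 kg.
Tool frame: the origin (TCP) lies on the centre line of the jaws, within the pads' length; the fingertips stand 19 mm ahead of it and the grasp point (between the pads) is the TCP; z points along the fingers, y is the direction in which the jaws open and shut (so a half turn about z gives the same grasp; the last joint's range is limited). The gripper opens to 94 mm and grips with 3 to 60 N. Pads are 16 mm wide; open, the fingers measure 119 mm over their backs; the gripper's body (75 mm by 177 mm) begins 78 mm behind the grasp point.
Start: joints at [1.165, 0.3, 1.521, -0, 1.321, -0.067], TCP at [0.183, 0.519, 0.224] pointing down, gripper open.
Joint ranges: [-3.03, 3.03], [-0.79, 2.21], [0.23, 2.52], [-1.04, 4.18], [0, 3.07], [-2.55, 2.55]. Speed limits (rad/s): [2.22, 2.22, 2.57, 3.14, 3.14, 3.14].

INTERFACE

Orientations are given as [roll, pitch, yaw] about the fixed x, y, z axes, in that order (R = Rz(yaw) Ry(pitch) Rx(roll)).
In Python, from station import ctrl gives the robot as it stands. The module is installed in compiled form; this text tells all that it offers.
- The arm moves only by the shell command python3 -m creep 'ROWS' [FORCE]. ROWS is a JSON object of lists of equal length, an entry for each row: "translation": the shift along the world's x, y, z in mm, a list of three; "yaw": the turn about the world's z in rad; "gripper": the closure in counts, from 0 (fully open) to 255 (shut). A call has 1 to 5 rows; each row is the pose to reach, as a shift and turn from the pose measured when the call began; what a row does not reach only later rows make up. A row lasts 1/12 s, in which the tool goes at most 41.7 mm and 7.16 degrees, less where a joint would pass 70% of its speed; a pose out of reach is approached as far as the arm can. A call with a gripper value outside its range is refused whole. The fingers move at their own pace and stop on an object; FORCE is the grip in N (left out, the last holds). Time passes only in rows, so rows that repeat a pose let the fingers close. It gives the time, the measured TCP pose, the force and the opening at its end, in the units of the state.
- ctrl.get_obs(): the state, without advancing time (a new reading comes with each control period).
- ctrl.camera(name): name is "side" or "top" or "wrist"; returns a dict with "pixels" (384x512x3 uint8, red, green, blue), "depth" (384x512 float32, m along the optical axis (not along the pixel's ray), 0 where there is no reading), "fx", "fy", "cx", "cy" (pixels), "dist" ([k1, k2, p1, p2, k3] as OpenCV has them; the pictures are not rectified), "R" (3x3) and "t" (3): a world point X has camera coordinates R X + t; the wrist camera has in their place "tool_from_camera" (4x4, takes a point from camera to tool coordinates, whose origin is the TCP and whose axes are the flange's). Camera axes: x right, y down, z forward; pixel columns grow to the right and rows downward; lengths in m; the calibration is good to about 2 mm. A picture is of the moment at which its call begins: read the wrist's pose just before it.
- ctrl.hand_in(): hands the job in, once; it reports no verdict.
The state is a dict: "time_s": time; "qpos": joint angles; "joint_vel": joint speeds; "tau": joint torques, N m; "ee_pos": TCP position; "eef_rot": TCP orientation; "force": force on the tool from outside, world axes, zero at the start; "moment": the same for the moment, N m; "grip_width": finger opening in m.
Only numpy, scipy, OpenCV 4.12 (cv2) and the standard library are available. Lean on these libraries where they do the work, as an engineer would, in place of code of your own. Each camera call takes 0.05 s, during which the arm holds its last target. There are 200 camera calls.

## Working session

There is one attempt and no reset: what is moved stays moved. The work goes in short steps, Python scripts to look and compute and a shell command to move; the robot and the scene stay as the last step left them, time stands still between calls to the robot, and variables do not carry over. Pictures are saved under pics/ and viewed, about 8 in all and at most 12, crops included, and the job is handed in when it is done.

```bash
mkdir -p pics; cat > h.py <<'E'
import numpy as np, cv2
from station import ctrl
from scipy.spatial.transform import Rotation as Rn
def cam(n):
    o=ctrl.get_obs(); c=ctrl.camera(n)
    K=np.array([[c['fx'],0,c['cx']],[0,c['fy'],c['cy']],[0,0,1.]]); d=np.array(c['dist'],float)
    if n=='wrist':
        T=np.eye(4);T[:3,:3]=Rn.from_euler('xyz',o['eef_rot']).as_matrix();T[:3,3]=o['ee_pos']
        W=T@np.array(c['tool_from_camera']); Rc,C=W[:3,:3],W[:3,3]
    else:
        R=np.array(c['R']);Rc=R.T;C=-R.T@np.array(c['t'])
    return dict(img=c['pixels'],depth=c['depth'],K=K,d=d,Rc=Rc,C=C)
def rays(c,px):
    u=cv2.undistortPoints(np.asarray(px,float).reshape(-1,1,2),c['K'],c['d']).reshape(-1,2)
    return np.c_[u,np.ones(len(u))]
def plane(c,px,z):
    r=rays(c,px)@c['Rc'].T
    return c['C']+r*((z-c['C'][2])/r[:,2])[:,None]
def dep(c,px):
    px=np.asarray(px).reshape(-1,2).astype(int)
    return (rays(c,px)*c['depth'][px[:,1],px[:,0]][:,None])@c['Rc'].T+c['C']
def cloud(c):
    h,w=c['depth'].shape; v,u=np.mgrid[:h,:w]
    return dep(c,np.c_[u.ravel(),v.ravel()]).reshape(h,w,3)
def proj(c,X):
    X=np.atleast_2d(X); R=c['Rc'].T
    return cv2.projectPoints(X,cv2.Rodrigues(R)[0],-R@c['C'],c['K'],c['d'])[0].reshape(-1,2)
def save(c,name,box=None,s=1):
    im=c['img'][:,:,::-1]
    if box: im=im[box[1]:box[3],box[0]:box[2]]
    cv2.imwrite('pics/'+name,cv2.resize(im,None,fx=s,fy=s,interpolation=cv2.INTER_CUBIC))
E
python3 - <<'E'
from h import *
o=ctrl.get_obs();print(o['time_s'],o['ee_pos'],o['eef_rot'],o['grip_width'])
for n in('top','side'):
    c=cam(n);save(c,n+'0.png',None,1.5);print(n,c['C'],c['Rc'][:,2])
E
```

```text
0.0 [0.18270907 0.51850263 0.22388183] [-3.14042083e+00 -7.59790740e-05  2.80277592e+00] 0.09415051835140291
top [ 0.31290653 -0.0788643   1.16648451] [ 0.15869108 -0.00256993 -0.98732494]
side [0.41581881 0.69557016 0.80728954] [ 0.08791128 -0.75966089 -0.64435001]
```

View pics/top0.png

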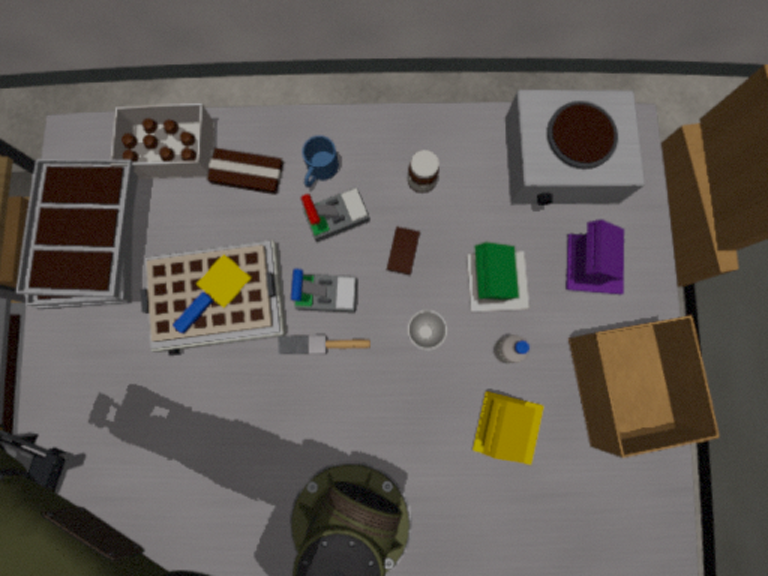

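View pics/side0.png

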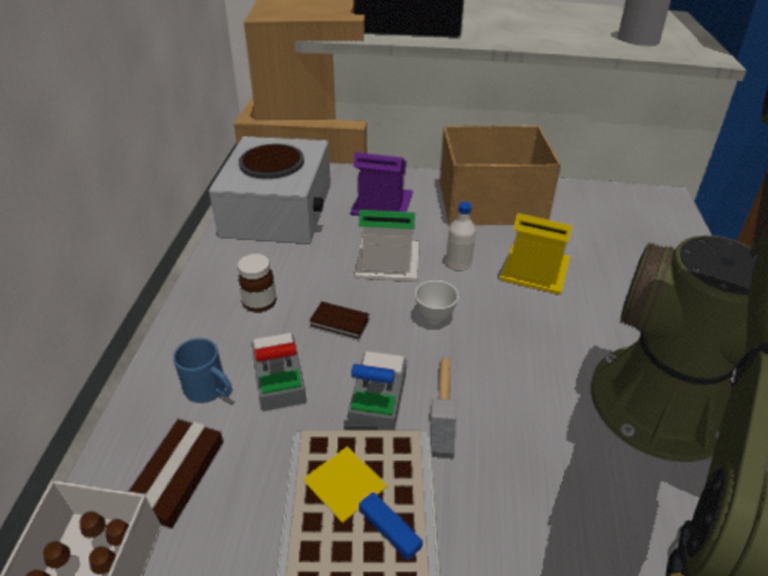

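Top view (1.5x): red handle (310,208) leans to its green pad, i.e. on. The blue switch is at (297,284). The scraper lies on the mould, blade (224,280) and handle (193,312). Rack candidates are green (497,271), purple (597,256) and yellow (509,428). Only the green one on a white stand fits the description, and its mouth faces left (+y). Next I measure positions and confirm them in a crop.

```bash
cat > m.py <<'E'
from h import *
def masks(c):
    h=cv2.cvtColor(c['img'],cv2.COLOR_RGB2HSV)
    I=lambda a,b:cv2.inRange(h,a,b)
    return dict(red=I((0,150,90),(6,255,255))|I((174,150,90),(180,255,255)),blue=I((105,150,60),(125,255,255)),
      yellow=I((22,150,90),(32,255,255)),green=I((45,120,40),(85,255,255)))
def blobs(c,n,amin=25):
    m=masks(c)[n]; k,l,s,ce=cv2.connectedComponentsWithStats(m)
    P=cloud(c)
    for i in range(1,k):
        if s[i,4]<amin: continue
        v,u=np.where((l==i)&(c['depth']>0)); q=P[v,u]
        r=cv2.minAreaRect(np.c_[u,v].astype(np.float32))
        yield dict(n=n,px=ce[i].round(),area=s[i,4],box=cv2.boxPoints(r),pts=q)
E
python3 - <<'E'
from m import *
np.set_printoptions(precision=3,suppress=True)
for n in('top','side'):
    c=cam(n)
    for k in('red','blue','yellow','green'):
        for b in blobs(c,k):
            q=b['pts'];xy=q[:,:2];r=cv2.minAreaRect((xy*1000).astype(np.float32))
            print(n,k,b['px'],b['area'],'med',np.median(q,0),'lo',np.percentile(q,3,0),'hi',np.percentile(q,97,0),'rect',[np.round(x) for x in r])
    if n=='top':
        save(c,'crop1.png',(190,120,360,220),4)
E
```

```text
top red [206. 139.] 120 med [0.646 0.07  0.129] lo [0.62  0.055 0.123] hi [0.674 0.083 0.134] rect [array([647.,  69.]), array([62., 19.]), np.float64(20.0)]
top blue [198. 189.] 124 med [0.491 0.093 0.129] lo [0.461 0.084 0.123] hi [0.518 0.102 0.133] rect [array([490.,  94.]), array([18., 59.]), np.float64(86.0)]
top blue [128. 208.] 265 med [0.441 0.314 0.095] lo [0.407 0.283 0.085] hi [0.475 0.346 0.099] rect [array([442., 315.]), array([27., 91.]), np.float64(49.0)]
top blue [348. 231.] 55 med [ 0.359 -0.342  0.15 ] lo [ 0.349 -0.352  0.146] hi [ 0.368 -0.331  0.153] rect [array([ 358., -343.]), array([25., 20.]), np.float64(90.0)]
top yellow [149. 187.] 694 med [0.509 0.258 0.077] lo [0.464 0.213 0.072] hi [0.554 0.304 0.08 ] rect [array([510., 258.]), array([85., 89.]), np.float64(48.0)]
top yellow [339. 285.] 1613 med [ 0.203 -0.31   0.135] lo [ 0.144 -0.403  0.009] hi [ 0.258 -0.27   0.162] rect [array([ 195., -338.]), array([135., 128.]), np.float64(75.0)]
top green [213. 151.] 78 med [0.63  0.055 0.047] lo [0.616 0.042 0.043] hi [0.65  0.071 0.088] rect [array([633.,  59.]
[... 1328 characters left out ...]
]), array([248., 127.]), np.float64(75.0)]
side yellow [229. 322.] 1435 med [0.511 0.259 0.077] lo [0.465 0.215 0.074] hi [0.555 0.305 0.08 ] rect [array([511., 256.]), array([84., 90.]), np.float64(49.0)]
side green [257. 146.] 338 med [ 0.512 -0.274  0.147] lo [ 0.461 -0.334  0.105] hi [ 0.56  -0.262  0.164] rect [array([ 512., -298.]), array([103.,  77.]), np.float64(3.0)]
side green [186. 254.] 302 med [0.65  0.068 0.048] lo [0.619 0.047 0.045] hi [0.678 0.09  0.05 ] rect [array([651.,  64.]), array([64., 47.]), np.float64(23.0)]
side green [249. 268.] 341 med [0.492 0.093 0.048] lo [0.462 0.075 0.045] hi [0.522 0.111 0.05 ] rect [array([492.,  93.]), array([39., 65.]), np.float64(86.0)]
```

View pics/crop1.png

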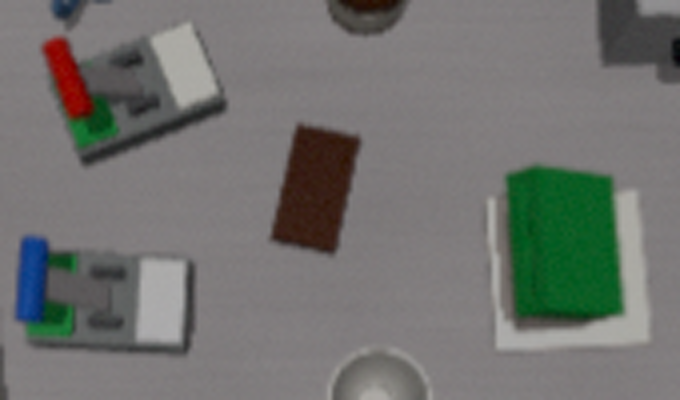

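The crop confirms the red handle, here at crop pixel (67,78), over its green pad, and the green rack at (565,243), distinct from the blue switch. I'll shut the fingers and go to the +y side of the red bar.

```bash
python3 -m creep '{"translation":[[30,-27,0],[60,-54,0],[90,-81,0],[120,-108,0],[150,-135,0]],"yaw":[-0.12,-0.24,-0.36,-0.48,-0.6],"gripper":[255,255,255,255,255]}' 20
python3 -m creep '{"translation":[[30,-27,0],[60,-54,0],[90,-81,0],[120,-108,0],[150,-135,0]],"yaw":[-0.12,-0.26,-0.26,-0.26,-0.26],"gripper":[255,255,255,255,255]}'
python3 -m creep '{"translation":[[30,-27,0],[60,-54,0],[90,-81,0],[120,-108,0],[150,-135,0]],"yaw":[0,0,0,0,0],"gripper":[255,255,255,255,255]}'
python3 -m creep '{"translation":[[0,0,0],[0,0,0]],"yaw":[0,0],"gripper":[255,255]}'
```

```text
time_s: 0.62
ee_pos: [0.3337, 0.3821, 0.2241]
eef_rot: [-3.141, -0.0, 2.197]
force: [0.5, 1.2, 0.5]
grip_width: 0.0641
time_s: 1.03
ee_pos: [0.4849, 0.2454, 0.2241]
eef_rot: [-3.141, -0.0, 1.937]
force: [0.5, 1.7, 0.2]
grip_width: 0.0308
time_s: 1.45
ee_pos: [0.6361, 0.1087, 0.224]
eef_rot: [-3.141, -0.0, 1.937]
force: [0.4, 0.2, 0.3]
grip_width: 0.0006
time_s: 1.62
ee_pos: [0.6367, 0.107, 0.2227]
eef_rot: [-3.139, -0.001, 1.934]
force: [-0.1, 0.0, -0.0]
grip_width: 0.0004
```

```bash
python3 -m creep '{"translation":[[0,0,-30],[0,0,-60],[0,0,-87],[0,0,-87]],"yaw":[0,0,0,0],"gripper":[255,255,255,255]}'
python3 -m creep '{"translation":[[5,-13,0],[9,-23,0],[13,-33,0],[16,-42,0],[20,-51,0]],"yaw":[0,0,0,0,0],"gripper":[255,255,255,255,255]}'
python3 -m creep '{"translation":[[3,-9,0],[7,-18,0],[10,-26,0],[10,-26,0]],"yaw":[0,0,0,0],"gripper":[255,255,255,255]}'
python3 -m creep '{"translation":[[0,0,30],[0,0,60],[0,0,90],[0,0,90],[0,0,90]],"yaw":[0,0,0,0,0],"gripper":[255,255,255,255,255]}'
python3 - <<'E'
from m import *
np.set_printoptions(precision=3,suppress=True)
for n in('top','side'):
    c=cam(n)
    for k in('red','blue','yellow'):
        for b in blobs(c,k):
            q=b['pts'];m=np.median(q,0)
            if m[1]<-.2:continue
            r=cv2.minAreaRect((q[:,:2]*1000).astype(np.float32))
            print(n,k,b['px'],b['area'],'med',m,'mean',q.mean(0),'rect',[np.round(x,1) for x in r])
E
```

```text
time_s: 1.95
ee_pos: [0.6337, 0.1079, 0.1303]
eef_rot: [-3.131, -0.003, 1.935]
force: [-0.3, -0.5, -0.4]
grip_width: 0.0006
time_s: 2.37
ee_pos: [0.6546, 0.0557, 0.132]
eef_rot: [-3.133, -0.002, 1.935]
force: [0.2, 2.2, 1.0]
grip_width: 0.0004
time_s: 2.7
ee_pos: [0.665, 0.0277, 0.1318]
eef_rot: [-3.133, -0.002, 1.933]
force: [-0.3, 0.6, -0.1]
grip_width: 0.0004
time_s: 3.12
ee_pos: [0.6655, 0.0278, 0.2234]
eef_rot: [-3.136, -0.0, 1.934]
force: [-0.3, -0.0, -0.4]
grip_width: 0.0006
top red [237. 128.] 72 med [ 0.677 -0.025  0.129] mean [ 0.678 -0.024  0.132] rect [array([655.1, -29.4]), array([118.2,  19. ]), np.float64(14.7)]
top blue [128. 208.] 265 med [0.441 0.314 0.095] mean [0.44  0.314 0.094] rect [array([442.2, 315.5]), array([27.4, 91.1]), np.float64(50.1)]
top yellow [146. 187.] 547 med [0.509 0.264 0.077] mean [0.508 0.264 0.086] rect [array([464.6, 199.1]), array([238.7,  91.6]), np.float64(52.5)]
side red [178. 207.] 177 med [ 0.681 -0.013  0.127] mean [ 0.681 -0.013  0.127] rect [array([682. , -15.4]), array([60.3, 19. ]), np.float64(22.3)]
side blue [248. 249.] 251 med [0.491 0.103 0.128] mean [0.491 0.102 0.127] rect [array([491.2,  99.2]), array([20.2, 63.5]), np.float64(82.6)]
side blue [260. 350.] 751 med [0.44  0.323 0.095] mean [0.441 0.323 0.094] rect [array([441.6, 319.3]), array([29., 92.]), np.float64(48.4)]
side yellow [229. 322.] 1432 med [0.511 0.259 0.077] mean [0.511 0.259 0.077] rect [array([511.3, 256.5]), array([83.5, 91. ]), np.float64(49.5)]
```

Red handle is off (bar now near y=-0.015); the scraper has not moved. Going above the handle for a close look.

```bash
python3 -m creep '{"translation":[[-24,32,0],[-48,64,0],[-72,96,0],[-96,128,0],[-120,160,0]],"yaw":[0.12,0.24,0.36,0.48,0.49],"gripper":[90,90,90,90,90]}'
python3 -m creep '{"translation":[[-24,32,0],[-48,64,0],[-72,93,0],[-91,118,0],[-91,118,0]],"yaw":[0,0,0,0,0],"gripper":[90,90,90,90,90]}'
python3 -m creep '{"translation":[[0,0,0],[0,0,0]],"yaw":[0,0],"gripper":[90,90]}'
python3 - <<'E'
from m import *
np.set_printoptions(precision=3,suppress=True)
c=cam('wrist');save(c,'w1.png')
for k in('blue','yellow'):
    for b in blobs(c,k,200):
        q=b['pts'];q=q[(q[:,2]<.12)];r=cv2.minAreaRect((q[:,:2]*1000).astype(np.float32))
        print(k,b['px'],b['area'],np.median(q,0),[np.round(x,1) for x in r])
E
```

```text
time_s: 3.63
ee_pos: [0.5427, 0.1889, 0.2188]
eef_rot: [-3.129, -0.004, 2.431]
force: [0.7, 1.1, 0.5]
grip_width: 0.0301
time_s: 4.05
ee_pos: [0.4482, 0.3102, 0.2176]
eef_rot: [-3.127, -0.005, 2.435]
force: [-0.2, -0.5, -0.5]
grip_width: 0.0601
time_s: 4.22
ee_pos: [0.4477, 0.3102, 0.2163]
eef_rot: [-3.125, -0.006, 2.436]
force: [0.3, -0.2, 0.3]
grip_width: 0.0607
blue [262. 183.] 3256 [0.44  0.32  0.094] [array([442. , 317.2]), array([28.8, 92.4]), np.float64(48.8)]
yellow [261. 271.] 6062 [0.51  0.258 0.076] [array([511.6, 256.5]), array([82.2, 88.7]), np.float64(49.0)]
```

View pics/w1.png

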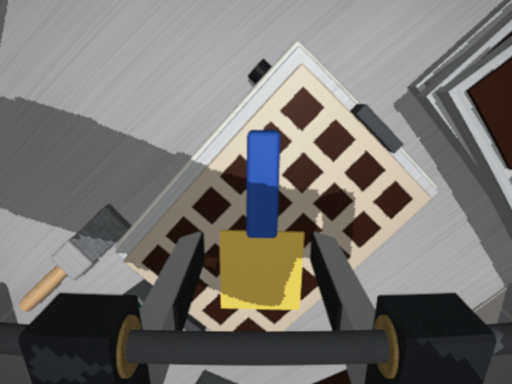

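Wrist view: handle (262,183) is parallel to and centred between the fingers, with the blade at (261,271). The grip point works out at about (0.456,0.305).

```bash
python3 -m creep '{"translation":[[8,-5,-40],[8,-5,-80],[8,-5,-105],[8,-5,-117],[8,-5,-117]],"yaw":[0,0,0,0,0],"gripper":[90,90,90,90,90]}'
python3 -m creep '{"translation":[[0,0,0],[0,0,0]],"yaw":[0,0],"gripper":[90,90]}'
```

```text
time_s: 4.68
ee_pos: [0.4558, 0.3034, 0.0971]
eef_rot: [-3.121, -0.007, 2.434]
force: [-0.7, 0.2, 0.2]
grip_width: 0.0607
time_s: 4.85
ee_pos: [0.4567, 0.3033, 0.0985]
eef_rot: [-3.123, -0.006, 2.433]
force: [-0.2, 0.0, 0.1]
grip_width: 0.0608
```

```bash
python3 -m creep '{"translation":[[0,0,-3],[0,0,-3],[0,0,-3],[0,0,-3],[0,0,-3]],"yaw":[0,0,0,0,0],"gripper":[255,255,255,255,255]}' 25
python3 -m creep '{"translation":[[0,0,0],[0,0,0],[0,0,0]],"yaw":[0,0,0],"gripper":[255,255,255]}'
python3 -m creep '{"translation":[[0,0,20],[0,0,50],[0,0,90],[0,0,120],[0,0,120]],"yaw":[0,0,0,0,0],"gripper":[255,255,255,255,255]}'
python3 - <<'E'
from m import *
np.set_printoptions(precision=3,suppress=True)
def fit(n):
  c=cam(n)
  P=cloud(c)
  for k in('yellow','blue'):
    for b in blobs(c,k,60):
        q=b['pts']
        if k=='blue' and b['area']<130 or np.median(q,0)[1]<-.2: continue
        m=np.median(q,0);U,S,V=np.linalg.svd(q-m,full_matrices=False)
        print(n,k,b['area'],m,'normal',V[2],'z',np.percentile(q[:,2],[3,97]))
for n in('side','top','wrist'):fit(n)
g=[b for b in blobs(cam('top'),'green',500)][0]['pts']
c=cam('side')
g2=[b for b in blobs(c,'green',300) if b['pts'][:,1].mean()<-.2][0]
for h in ((.13,.17),):
  for q in(g,g2['pts']):
    t=q[q[:,2]>.10]
    print('green',t.min(0),t.max(0),[np.round(x,1) for x in cv2.minAreaRect((t[:,:2]*1000).astype(np.float32))])
    e=q[q[:,2]>.157];print('ridge',e.mean(0),np.polyfit(e[:,0],e[:,1],1))
save(c,'slot.png',(210,100,310,220),5)
E
```

```text
time_s: 5.27
ee_pos: [0.4567, 0.3035, 0.0958]
eef_rot: [-3.123, -0.006, 2.433]
force: [0.4, 1.2, 0.3]
grip_width: 0.0307
time_s: 5.52
ee_pos: [0.4567, 0.3035, 0.0959]
eef_rot: [-3.123, -0.006, 2.433]
force: [-1.3, 0.9, 1.1]
grip_width: 0.0281
time_s: 5.93
ee_pos: [0.4583, 0.3044, 0.2221]
eef_rot: [-3.132, -0.003, 2.433]
force: [0.1, 0.6, -0.4]
grip_width: 0.0278
side blue 736 [0.433 0.331 0.222] normal [-0.675 -0.654  0.341] z [0.208 0.224]
top yellow 839 [0.51  0.257 0.199] normal [0.19  0.35  0.917] z [0.195 0.203]
wrist yellow 1784 [0.493 0.272 0.196] normal [ 0.43  -0.373  0.822] z [0.195 0.197]
wrist yellow 1569 [0.528 0.242 0.196] normal [ 0.013 -0.01   1.   ] z [0.195 0.197]
wrist blue 9234 [0.437 0.32  0.215] normal [-0.067 -0.089  0.994] z [0.212 0.216]Traceback (most recent call last):
  File "<stdin>", line 15, in <module>
IndexError: list index out of range
```

```bash
python3 - <<'E'
from m import *
np.set_printoptions(precision=4,suppress=True)
for n in('side','top'):
  c=cam(n);k,=[x for x in [masks(c)['green']]]
  P=cloud(c);s=(k>0)&(P[...,1]<-.2)&(P[...,2]>.1)&(abs(P[...,0]-.51)<.09)
  q=P[s];print(n,len(q),q.min(0),q.max(0))
  if len(q)<50: continue
  # front face vs top face: depth plane; slot-direction coordinate s=x_in*cos35 - z*sin35 is constant on mouth face
  for th in (0,.03,.05,.07):
    d=np.array([-np.sin(th),-np.cos(th),0]);a=np.radians(35);sx=d*np.cos(a)+np.array([0,0,-np.sin(a)])
    f=q@sx; fr=q[f<np.percentile(f,5)+.008]
    lat=fr@np.array([np.cos(th),-np.sin(th),0])
    print(th,len(fr),'face f',np.median(fr@sx),np.std(fr@sx),'corr lat',np.polyfit(lat,fr@sx,1)[0],'x range',np.percentile(fr[:,0],[1,99]))
  r=q[q[:,2]>.158];print('ridge',r.mean(0),np.polyfit(r[:,0],r[:,1],1))
  if n=='side':
    save(c,'slot.png',(210,100,310,220),5)
    v,u=np.where((c['img'].max(2)<45)&(np.hypot(*(np.mgrid[:384,:512]-np.array([143,257])[:,None,None]))<40)); 
    p=plane(c,np.c_[u,v],.150);print('dark slot',len(u),u.min(),u.max(),p.mean(0),p.min(0),p.max(0))
E
```

```text
side 35 [ 0.5355 -0.2816  0.1507] [ 0.5621 -0.2688  0.1645]
top 928 [ 0.4569 -0.3461  0.1   ] [ 0.5636 -0.2626  0.1661]
0 325 face f 0.1378847760130951 0.0023981891359713316 corr lat -0.02269082180649205 x range [0.4579 0.5603]
0.03 321 face f 0.12530856615031374 0.0026080210281969524 corr lat -0.03688198327986302 x range [0.4586 0.5603]
0.05 312 face f 0.1166913990994096 0.002756450905759245 corr lat -0.05078941831725125 x range [0.4586 0.5603]
0.07 289 face f 0.10793082193549312 0.0028437740587715556 corr lat -0.06225608530809238 x range [0.4596 0.5604]
ridge [ 0.5098 -0.2834  0.1611] [ 0.0342 -0.3009]
```

```bash
python3 - <<'E'
from m import *
np.set_printoptions(precision=4,suppress=True)
c=cam('side');im=cv2.imread('pics/side0.png')
s=im[190:285,330:450];cv2.imwrite('pics/slot.png',cv2.resize(s,None,fx=6,fy=6,interpolation=cv2.INTER_CUBIC))
h=cv2.cvtColor(im,cv2.COLOR_BGR2HSV)
g=cv2.inRange(h,(45,120,60),(85,255,255))[190:285,330:450]
v,u=np.where(g>0);print('green px',u.min()+330,u.max()+330,v.min()+190,v.max()+190)
d=np.zeros_like(g);d[(s.max(2)<50)]=255
k,l,st,ce=cv2.connectedComponentsWithStats(d);i=1+np.argmax(st[1:,4]);v,u=np.where(l==i)
px=(np.c_[u+330,v+190]+.5)/1.5-.5
p=plane(c,px,.15);print('slot',len(u),st[i],p.mean(0),p.min(0),p.max(0),np.polyfit(p[:,0],p[:,1],1))
E
```

```text
green px 359 413 210 228
slot 140 [ 35  27  45   6 140] [ 0.5089 -0.272   0.15  ] [ 0.4665 -0.2781  0.15  ] [ 0.552  -0.2653  0.15  ] [ 0.0382 -0.2914]
```

View pics/slot.png

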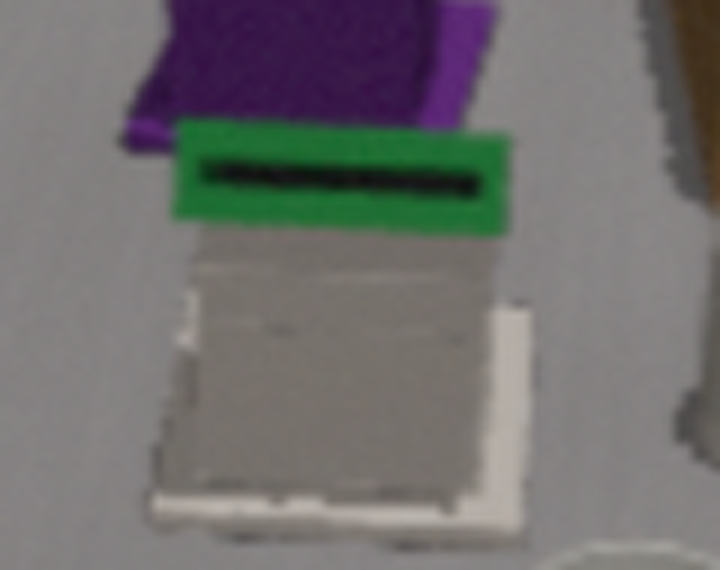

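Side view enlarged: the dark slot runs from about (200,170) to (480,185) in the crop; on the plane z=0.15 its centre is about (0.509,-0.272), heading 0.035 rad off -y. Carrying the scraper there.

```bash
python3 -m creep '{"translation":[[3,-25,0],[7,-60,0],[11,-98,0],[15,-138,0],[19,-178,0]],"yaw":[-0.10,-0.22,-0.34,-0.46,-0.58],"gripper":[255,255,255,255,255]}'
python3 -m creep '{"translation":[[4,-40,0],[8,-80,0],[12,-120,0],[17,-160,0],[20,-195,0]],"yaw":[-0.12,-0.245,-0.245,-0.245,-0.245],"gripper":[255,255,255,255,255]}'
python3 -m creep '{"translation":[[4,-25,0],[6,-45,0],[6,-55,-20],[6,-55,-40],[6,-55,-40]],"yaw":[0,0,0,0,0],"gripper":[255,255,255,255,255]}'
python3 -m creep '{"translation":[[0,0,0],[0,0,0],[0,0,0]],"yaw":[0,0,0],"gripper":[255,255,255]}'
cat > look.py <<'E'
import sys
from m import *
np.set_printoptions(precision=4,suppress=True)
o=ctrl.get_obs();print(o['time_s'],o['ee_pos'],o['eef_rot'],o['force'],o['moment'])
th=.035;d=np.array([np.sin(th),-np.cos(th),0]);l=np.array([np.cos(th),np.sin(th),0]);M=np.array([.5095,-.273,.15])
for n in('side','top'):
    c=cam(n);P=cloud(c)
    for k in('yellow','blue'):
        s=(masks(c)[k]>0)&(abs(P[...,0]-.51)<.09)&(P[...,1]<.05)&(P[...,2]>.1)&(P[...,1]>-.32)
        q=P[s]-M
        if len(q)<40: continue
        a,b=q@d,q@l
        A=np.c_[a,b,np.ones(len(a))];w=np.linalg.lstsq(A,q[:,2],rcond=None)[0]
        print(n,k,len(q),'ahead',np.percentile(a,[1,99]),'lat',np.percentile(b,[1,99]),'z=',w,'rms',np.std(q[:,2]-A@w))
    if n in sys.argv[2:]: save(c,f'{sys.argv[1]}_{n}.png',(180,90,380,240),4)
E
python3 look.py pre side
```

```text
time_s: 6.75
ee_pos: [0.4751, 0.1237, 0.2142]
eef_rot: [-3.121, -0.007, 1.848]
force: [1.0, 0.3, -1.3]
grip_width: 0.028
time_s: 7.17
ee_pos: [0.4949, -0.0737, 0.2138]
eef_rot: [-3.12, -0.007, 1.602]
force: [1.3, 0.7, -1.6]
grip_width: 0.028
time_s: 7.58
ee_pos: [0.4992, -0.1289, 0.17]
eef_rot: [-3.114, -0.009, 1.601]
force: [0.3, -0.2, -1.7]
grip_width: 0.028
time_s: 7.83
ee_pos: [0.4996, -0.1286, 0.1708]
eef_rot: [-3.115, -0.009, 1.602]
force: [1.1, -0.4, -1.8]
grip_width: 0.0277
7.8333 [ 0.4996 -0.1286  0.1708] [-3.1152 -0.0089  1.6017] [ 1.1144 -0.3547 -1.7666] [-0.0598  0.0077 -0.0085]
side yellow 265 ahead [-0.1608 -0.0328] lat [-0.044   0.0328] z= [-0.422   0.0395 -0.0237] rms 0.015355643230693286
side blue 269 ahead [-0.2136 -0.1249] lat [-0.0175  0.0074] z= [ 0.0811 -0.0641  0.0337] rms 0.004059709221774596
top yellow 282 ahead [-0.1118 -0.0323] lat [-0.0734  0.0309] z= [-3.6521  0.0267 -0.1668] rms 0.04793821584138299
```

View pics/pre_side.png

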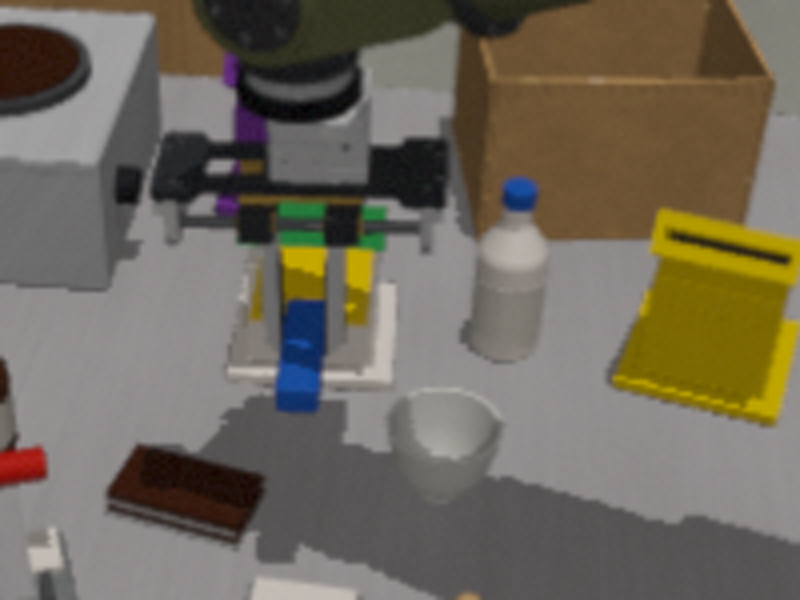

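```bash
cat > bz.py <<'E'
from m import *
np.set_printoptions(precision=1,suppress=True)
th=.035;d=np.array([np.sin(th),-np.cos(th),0]);l=np.array([np.cos(th),np.sin(th),0]);M=np.array([.5095,-.273,.15])
o=ctrl.get_obs();T=np.array(o['ee_pos'])-M;print('t',o['time_s'],'tcp ahead,lat,z',1e3*np.array([T@d,T@l,T[2]]),'rot',np.round(o['eef_rot'],3))
for n in('side','top','wrist'):
    c=cam(n);P=cloud(c)
    for k,z0,z1 in(('yellow',-.06,.06),('blue',-.05,.12)):
        s=(cv2.erode(masks(c)[k],np.ones((3,3)))>0)&(c['depth']>0)
        q=(P[s]-M);a,b,z=1e3*(q@d),1e3*(q@l),1e3*q[:,2]
        g=(abs(b)<60)&(a>-260)&(a<60)&(z>z0*1e3)&(z<z1*1e3)
        for i in range(-260,60,20):
            w=g&(a>=i)&(a<i+20)
            if w.sum()>8: print(n,k,i+10,'z',np.percentile(z[w],[20,50,80]),'lat',np.percentile(b[w],[2,98]),w.sum())
        if n=='wrist' and k=='yellow':save(c,'wr_%.1f.png'%o['time_s'])
E
python3 bz.py
```

```text
t 7.9333 tcp ahead,lat,z [-144.6   -4.8   20.9] rot [-3.1 -0.   1.6]
side yellow -110 z [1.3 2.  3.3] lat [-38.2 -32.4] 10
side yellow -90 z [1.6 2.2 3.4] lat [-40.1  10. ] 30
side yellow -70 z [1.8 2.7 3.4] lat [-39.3  10.9] 49
side yellow -50 z [1.6 2.5 3.7] lat [-41.1  15.7] 54
side blue -210 z [11.3 19.3 21.7] lat [-13.1   4.6] 61
side blue -190 z [21.  21.8 22.9] lat [-14.3   3.6] 38
side blue -170 z [20.6 21.8 22.6] lat [-14.6   3.5] 38
side blue -150 z [20.7 21.5 22.4] lat [-14.1   4.7] 38
side blue -130 z [20.5 21.4 22.3] lat [-12.8   3.4] 17
top yellow -70 z [-0.   2.5  3.8] lat [-41.8  -8.9] 36
top yellow -50 z [-0.   1.5  2.9] lat [-42.5  25.7] 137
top yellow -30 z [-0.8  0.8  2.3] lat [-38.   28.2] 42
wrist yellow -110 z [-0.2  0.3  0.7] lat [-23.1  12.4] 442
wrist yellow -90 z [-0.3  0.2  0.8] lat [-24.5  13.7] 1076
wrist yellow -50 z [-0.4  0.1  0.6] lat [-33.5  21.7] 916
wrist blue -210 z [18.3 19.1 19.8] lat [-16.7   7.9] 1264
wrist blue -190 z [18.8 19.4 19.9] lat [-16.8   7.7] 2145
wrist blue -170 z [18.8 19.3 19.9] lat [-16.7   7.5] 1919
wrist blue -150 z [18.6 19.3 19.8] lat [-17.3   7.9] 1799
wrist blue -130 z [18.7 19.3 19.8] lat [-16.9   7.4] 1538
wrist blue -110 z [18.3 18.9 19.2] lat [-14.2   5.2] 36
```

```bash
python3 -m creep '{"translation":[[6,-10,0],[6,-20,0],[6,-25,0],[6,-25,0]],"yaw":[0,0,0,0],"gripper":[255,255,255,255]}'
python3 -m creep '{"translation":[[0,-4,0],[0,-8,0],[0,-12,0],[0,-15,0],[0,-15,0]],"yaw":[0,0,0,0,0],"gripper":[255,255,255,255,255]}'
python3 bz.py
```

```text
time_s: 8.42
ee_pos: [0.5053, -0.1551, 0.1703]
eef_rot: [-3.115, -0.009, 1.6]
force: [0.0, 0.1, -1.3]
grip_width: 0.0282
time_s: 8.83
ee_pos: [0.5053, -0.1688, 0.1701]
eef_rot: [-3.114, -0.013, 1.6]
force: [-0.7, 13.0, -0.4]
grip_width: 0.0279
t 8.8333 tcp ahead,lat,z [-104.2   -0.6   20.1] rot [-3.1 -0.   1.6]
side yellow -50 z [0.3 1.5 2.4] lat [-36.8  12. ] 22
side yellow -30 z [-0.4  0.3  1.4] lat [-37.2  14. ] 37
side yellow -10 z [-1.2 -0.   1.1] lat [-36.7  18.7] 52
side blue -170 z [12.9 20.1 22.3] lat [-9.7  8.4] 53
side blue -150 z [21.1 22.1 22.7] lat [-8.8  8.3] 34
side blue -130 z [21.  21.5 22.2] lat [-10.    9.1] 36
side blue -110 z [19.9 20.8 21.9] lat [-8.8  8. ] 30
side blue -90 z [19.4 20.6 20.8] lat [-7.3  5.9] 14
top yellow -10 z [-2.6 -0.9  0.8] lat [-38.9   5.6] 66
wrist yellow -70 z [-1.4 -0.9 -0.5] lat [-18.7  16.8] 391
wrist yellow -50 z [-1.7 -1.3 -0.8] lat [-20.2  18.2] 1148
wrist yellow -10 z [-2.7 -2.2 -1.7] lat [-29.2  26.2] 1226
wrist blue -170 z [19.  19.9 20.5] lat [-11.6  12.4] 1276
wrist blue -150 z [19.2 19.8 20.4] lat [-12.   12.6] 2147
wrist blue -130 z [18.8 19.4 19.9] lat [-12.2  12.3] 1935
wrist blue -110 z [18.3 18.9 19.5] lat [-12.8  12.3] 1787
wrist blue -90 z [18.  18.6 19.1] lat [-12.6  11.6] 1519
wrist blue -70 z [17.6 17.9 18.3] lat [-10.9  10. ] 46
```

```bash
ls -t pics | head -1; cp pics/$(ls -t pics|head -1) pics/wr_in.png
```

```text
wr_8.8.png
```

View pics/wr_in.png

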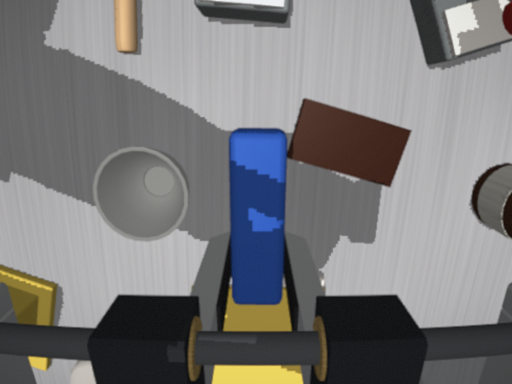

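The blade is centred (lateral about 0) and its tip is about 8 mm into the mouth, already deflected about 2° down by the slot's ceiling. The wrist view shows the handle (258,215) straight and the blade going in at (257,330). I'll ease the grip and swing the handle up about the mouth so the scraper pivots between the pads.

```bash
python3 -m creep '{"translation":[[0,-2,6],[0,-3,12],[0,-5,18],[0,-8,26],[0,-10,33]],"yaw":[0,0,0,0,0],"gripper":[255,255,255,255,255]}' 12
python3 -m creep '{"translation":[[0,0,0],[0,0,0]],"yaw":[0,0],"gripper":[255,255]}'
python3 bz.py
```

```text
time_s: 9.4
ee_pos: [0.5054, -0.1794, 0.2041]
eef_rot: [-3.115, -0.011, 1.6]
force: [-0.6, -0.1, -2.5]
grip_width: 0.0278
time_s: 9.57
ee_pos: [0.5054, -0.1799, 0.2047]
eef_rot: [-3.116, -0.011, 1.6]
force: [-0.1, 0.4, -1.5]
grip_width: 0.0276
t 9.5667 tcp ahead,lat,z [-93.2  -0.8  54.7] rot [-3.1 -0.   1.6]
side yellow -30 z [10.  12.9 14.2] lat [-39.  -28.1] 9
side blue -170 z [62.8 62.9 68.1] lat [-8.1  8.3] 11
side blue -150 z [68.  73.  75.4] lat [-10.9   9.4] 57
side blue -130 z [66.8 69.9 70.9] lat [-11.8   6.8] 18
side blue -110 z [59.6 61.9 63.5] lat [-10.7   7.3] 17
wrist yellow -50 z [13.6 14.7 15.8] lat [-20.6  16.7] 642
wrist yellow -30 z [ 7.3  9.2 11.3] lat [-23.3  18.6] 1108
wrist yellow -10 z [3.1 4.  4.8] lat [-25.7  20.2] 395
wrist blue -170 z [59.4 60.1 60.7] lat [-9.5  8.1] 44
wrist blue -150 z [69.3 71.5 73.1] lat [-11.9  12.4] 2872
wrist blue -130 z [63.7 66.  68.1] lat [-12.2  12.1] 2121
wrist blue -110 z [56.2 58.6 60.7] lat [-12.7  11.9] 1665
wrist blue -90 z [49.2 51.4 53.4] lat [-13.   11.7] 1352
wrist blue -70 z [44.8 46.  47. ] lat [-12.6  10.7] 519
```

```bash
python3 -m creep '{"translation":[[0,-3,5],[0,-7,10],[0,-11,15],[1,-14,18],[1,-17,21]],"yaw":[0,0,0,0,0],"gripper":[255,255,255,255,255]}'
python3 -m creep '{"translation":[[0,-4,-3],[0,-8,-6],[0,-8,-6]],"yaw":[0,0,0],"gripper":[255,255,255]}'
python3 bz.py | grep -v top
```

```text
time_s: 10.13
ee_pos: [0.5064, -0.1969, 0.2253]
eef_rot: [-3.115, -0.011, 1.6]
force: [1.2, 2.2, -2.3]
grip_width: 0.0278
time_s: 10.38
ee_pos: [0.506, -0.2057, 0.2184]
eef_rot: [-3.114, -0.011, 1.599]
force: [-0.4, 0.3, -1.4]
grip_width: 0.0283
t 10.3833 tcp ahead,lat,z [-67.4  -1.1  68.4] rot [-3.1 -0.   1.6]
side blue -130 z [93.  96.1 99.5] lat [-13.5   9.4] 56
wrist yellow -50 z [32.9 33.9 35.3] lat [-40.   36.7] 34
wrist yellow -30 z [13.8 14.3 16.2] lat [-20.8  16. ] 98
wrist yellow -10 z [ 2.3  6.4 11.1] lat [-22.7  17.1] 765
wrist yellow 10 z [-1.9 -1.1 -0.6] lat [-24.9  19. ] 82
wrist blue -130 z [ 91.7  96.8 100.4] lat [-11.4  12.7] 2178
wrist blue -110 z [91.6 95.7 99.4] lat [-11.6  12.6] 2406
wrist blue -90 z [78.3 82.3 86.1] lat [-12.1  12. ] 1630
wrist blue -70 z [65.2 69.3 72.9] lat [-13.   11.9] 1192
wrist blue -50 z [56.1 58.5 60.8] lat [-12.5  10.7] 536
```

```bash
python3 -m creep '{"translation":[[0,-8,-5],[0,-16,-11],[1,-24,-17],[1,-32,-22],[1,-32,-22]],"yaw":[0,0,0,0,0],"gripper":[255,255,255,255,255]}' 18
python3 -m creep '{"translation":[[0,-4,-3],[0,-8,-5],[0,-11,-8],[0,-14,-10],[0,-14,-10]],"yaw":[0,0,0,0,0],"gripper":[255,255,255,255,255]}'
python3 bz.py | grep -v top
```

```text
time_s: 10.95
ee_pos: [0.5067, -0.2384, 0.1954]
eef_rot: [-3.112, -0.012, 1.598]
force: [-0.1, 0.9, -0.7]
grip_width: 0.0277
time_s: 11.37
ee_pos: [0.5066, -0.2513, 0.1861]
eef_rot: [-3.112, -0.015, 1.599]
force: [-5.8, 10.9, 8.9]
grip_width: 0.0277
t 11.3667 tcp ahead,lat,z [-21.8  -2.2  36.1] rot [-3.1 -0.   1.6]
side blue -90 z [60.2 64.5 69.3] lat [-13.9   7.3] 54
wrist yellow -10 z [0.1 1.8 3.4] lat [-41.7  35.9] 123
wrist blue -90 z [58.6 63.7 67.3] lat [-12.6  11.5] 1889
wrist blue -70 z [59.9 63.8 67.3] lat [-12.9  11.5] 2650
wrist blue -50 z [47.1 51.1 54.6] lat [-13.2  10.8] 1796
wrist blue -30 z [34.4 38.3 41.9] lat [-14.1  10.7] 1326
wrist blue -10 z [24.2 27.1 29.9] lat [-14.3   9.8] 755
```

```bash
python3 -m creep '{"translation":[[0,-2,-2],[0,-4,-3],[0,-4,-3]],"yaw":[0,0,0],"gripper":[255,255,255]}' 25
python3 -m creep '{"translation":[[0,1,1],[0,1,1],[0,1,1]],"yaw":[0,0,0],"gripper":[225,180,110]}'
python3 -m creep '{"translation":[[0,0,0],[0,0,0],[0,0,0],[0,0,0],[0,0,0]],"yaw":[0,0,0,0,0],"gripper":[110,100,90,90,90]}'
python3 -m creep '{"translation":[[0,0,30],[0,0,60],[0,0,95],[0,0,130],[0,0,130]],"yaw":[0,0,0,0,0],"gripper":[90,90,90,90,90]}'
python3 -m creep '{"translation":[[0,40,0],[0,80,0],[0,100,0],[0,100,0],[0,100,0]],"yaw":[0,0,0,0,0],"gripper":[90,90,90,90,90]}'
python3 bz.py
python3 - <<'E'
from h import *
c=cam('wrist');save(c,'home.png')
c=cam('top');save(c,'home_top.png',(280,130,400,220),5)
E
```

```text
time_s: 11.77
ee_pos: [0.5065, -0.2532, 0.1851]
eef_rot: [-3.112, -0.018, 1.6]
force: [-10.5, 20.2, 23.0]
grip_width: 0.0274
time_s: 12.02
ee_pos: [0.5067, -0.2524, 0.1862]
eef_rot: [-3.113, -0.018, 1.6]
force: [0.7, 0.3, -0.4]
grip_width: 0.032
time_s: 12.43
ee_pos: [0.5066, -0.2524, 0.1861]
eef_rot: [-3.112, -0.018, 1.6]
force: [0.1, 0.5, -0.8]
grip_width: 0.0604
time_s: 12.85
ee_pos: [0.5077, -0.253, 0.3232]
eef_rot: [-3.121, -0.012, 1.6]
force: [-0.4, 0.4, 1.1]
grip_width: 0.0605
time_s: 13.27
ee_pos: [0.5078, -0.1524, 0.3234]
eef_rot: [-3.121, -0.012, 1.602]
force: [0.2, -0.1, 0.5]
grip_width: 0.0609
t 13.2667 tcp ahead,lat,z [-120.6    2.5  173.4] rot [-3.1 -0.   1.6]
side blue -90 z [58.3 63.  66.4] lat [-13.8   6.9] 51
top yellow -10 z [-1.7  1.2  3.6] lat [-38.9 -17.9] 21
wrist yellow -10 z [-2.1  0.3  1.9] lat [-39.7  34.8] 267
wrist yellow 10 z [-5.7 -4.8 -4.2] lat [-39.9  34. ] 71
wrist blue -90 z [55.9 61.2 64.7] lat [-12.5   9.6] 505
wrist blue -70 z [55.6 58.7 62.3] lat [-12.9   9.7] 403
wrist blue -50 z [44.  47.6 50.9] lat [-12.9   9.8] 336
wrist blue -30 z [32.1 35.9 39.2] lat [-13.2   9.1] 296
wrist blue -10 z [24.5 26.3 28.3] lat [-13.2   9.1] 151
```

View pics/home_top.png

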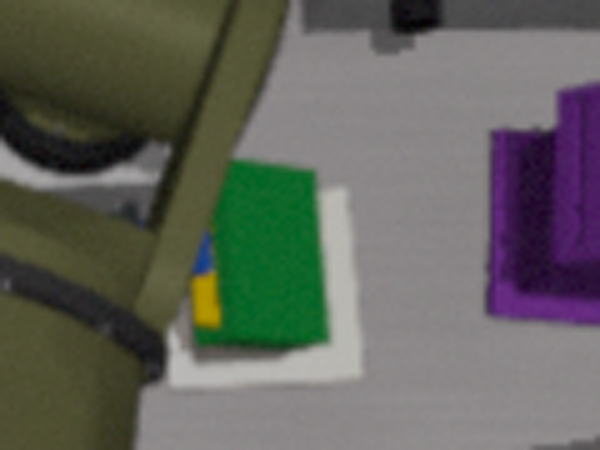

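```bash
cat > sl.py <<'E'
from m import *
np.set_printoptions(precision=1,suppress=True)
th=.035;d=np.array([np.sin(th),-np.cos(th),0]);M=np.array([.5095,-.273,.15]);a=np.radians(35)
sx=np.cos(a)*d-np.array([0,0,np.sin(a)]);sz=np.sin(a)*d+np.array([0,0,np.cos(a)]);l=np.array([np.cos(th),np.sin(th),0])
for n in('wrist','side','top'):
    c=cam(n);P=cloud(c);m=masks(c)
    for k in('green','yellow','blue'):
        q=(P[(m[k]>0)&(c['depth']>0)]-M)*1e3
        x,y,z=q@sx,q@l,q@sz;g=(abs(y)<58)&(x>-125)&(x<90)&(abs(z)<50)
        if g.sum()>15:print(n,k,g.sum(),'x',np.percentile(x[g],[1,10,50,90,99]),'y',np.percentile(y[g],[1,99]),'z',np.percentile(z[g],[1,10,50,90,99]))
        if k=='blue' and g.sum()>50:
            w=g&(x<-15)&(x>-100); print('  blue slope vs slot deg',np.degrees(np.arctan(np.polyfit(x[w],z[w],1)[0])))
E
python3 sl.py
```

```text
wrist green 3467 x [-1.8 -0.8 13.  61.9 78. ] y [-51.2  52.6] z [-16.5  -5.5  14.3  15.   15.4]
wrist yellow 458 x [-11.5 -10.3  -3.4   5.9   8.7] y [-41.4  36.3] z [-6.8 -5.4 -3.4 -2.5 -1.9]
wrist blue 1891 x [-107.1 -106.2  -83.3  -32.8  -18.7] y [-14.3  11.2] z [-10.2  -3.7   8.6  13.   14.4]
  blue slope vs slot deg 4.916419223526059
side green 212 x [-7.2 -4.6 -1.6  2.6 51.8] y [-50.7  52.2] z [-15.  -13.5   4.1  13.   15.5]
side yellow 42 x [-16.7 -13.4  -5.8  43.3  52.8] y [-41.9  36.2] z [-5.5 -5.2 -2.1  1.8  2.3]
side blue 89 x [-110.9 -109.8 -106.8  -75.3  -54.1] y [-16.1   9.8] z [-10.7  -8.5   0.5  10.1  12.9]
  blue slope vs slot deg 12.39916128441234
top green 736 x [-2.3  0.6 31.6 67.5 77.2] y [-52.3  51.4] z [-10.5  10.1  15.7  17.6  18.9]
top yellow 49 x [-18.9 -10.8  -2.6   3.2   6. ] y [-43.2 -14.9] z [-17.2  -5.9  -3.1  -0.7   8.3]
```

View pics/home.png

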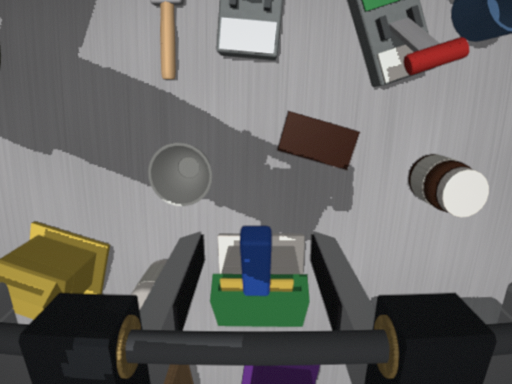

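Wrist view: the scraper handle (256,255) stands in the green slot with a thin yellow strip at (256,285); red is off (437,55). In slot coordinates the yellow shows from -11 to the mouth and the handle ends at -107 (about -105 expected), so it is home, straight and released. Now switching red back on from its -x side.

```bash
python3 -m creep '{"translation":[[35,19,0],[70,38,0],[105,56,0],[140,74,0],[175,93,0]],"yaw":[0.11,0.22,0.33,0.33,0.33],"gripper":[255,255,255,255,255]}' 20
python3 -m creep '{"translation":[[12,6,0],[12,6,-35],[12,6,-70],[12,6,-100],[12,6,-100]],"yaw":[0,0,0,0,0],"gripper":[255,255,255,255,255]}'
python3 -m creep '{"translation":[[0,0,0],[0,0,0]],"yaw":[0,0],"gripper":[255,255]}'
python3 - <<'E'
from m import *
for n in('side','top'):
    for b in blobs(cam(n),'red',40): print(n,b['px'],np.median(b['pts'],0).round(3))
E
```

```text
time_s: 14.08
ee_pos: [0.684, -0.0599, 0.3229]
eef_rot: [-3.121, -0.012, 1.929]
force: [0.5, -1.2, 1.1]
grip_width: 0.0311
time_s: 14.5
ee_pos: [0.6941, -0.0539, 0.2156]
eef_rot: [-3.112, -0.017, 1.929]
force: [-0.6, -0.2, -0.3]
grip_width: 0.0009
time_s: 14.67
ee_pos: [0.6943, -0.0541, 0.2165]
eef_rot: [-3.112, -0.017, 1.929]
force: [-0.5, 0.2, 0.1]
grip_width: 0.0004
side [178. 207.] [ 0.682 -0.013  0.128]
```

```bash
python3 -m creep '{"translation":[[0,0,-30],[0,0,-60],[0,0,-83],[0,0,-83]],"yaw":[0,0,0,0],"gripper":[255,255,255,255]}'
python3 -m creep '{"translation":[[-5,13,0],[-9,23,0],[-13,33,0],[-16,42,0],[-20,52,0]],"yaw":[0,0,0,0,0],"gripper":[255,255,255,255,255]}'
python3 -m creep '{"translation":[[-3,9,0],[-7,18,0],[-11,29,0],[-11,29,0]],"yaw":[0,0,0,0],"gripper":[255,255,255,255]}'
python3 -m creep '{"translation":[[0,0,30],[0,0,60],[0,0,95],[0,0,130],[0,0,130]],"yaw":[0,0,0,0,0],"gripper":[255,255,255,255,255]}'
python3 -m creep '{"translation":[[-40,0,0],[-80,0,0],[-120,20,0],[-140,50,0],[-140,90,0]],"yaw":[0,0,0,0,0],"gripper":[255,255,255,255,255]}'
python3 -m creep '{"translation":[[0,30,0],[0,60,0],[0,90,0],[0,120,0],[0,120,0]],"yaw":[0,0,0,0,0],"gripper":[255,255,255,255,255]}'
python3 sl.py
python3 - <<'E'
from m import *
for n in('side','top'):
    c=cam(n);save(c,'end_'+n+'.png',None,1.5)
    for k in('red','blue'):
        for b in blobs(c,k,40): print(n,k,b['px'],np.median(b['pts'],0).round(3))
E
```

```text
time_s: 15.1
ee_pos: [0.6935, -0.054, 0.1312]
eef_rot: [-3.109, -0.018, 1.929]
force: [-0.9, -1.0, -0.3]
grip_width: 0.0005
time_s: 15.52
ee_pos: [0.6737, -0.0011, 0.1327]
eef_rot: [-3.111, -0.018, 1.929]
force: [0.7, -1.3, 1.1]
grip_width: 0.0005
time_s: 15.85
ee_pos: [0.662, 0.0302, 0.1328]
eef_rot: [-3.111, -0.018, 1.931]
force: [-0.1, 0.4, -0.1]
grip_width: 0.0003
time_s: 16.27
ee_pos: [0.6634, 0.0302, 0.2707]
eef_rot: [-3.121, -0.015, 1.931]
force: [0.1, -0.3, 0.7]
grip_width: 0.0001
time_s: 16.68
ee_pos: [0.5204, 0.1197, 0.2715]
eef_rot: [-3.121, -0.014, 1.928]
force: [1.5, 0.4, 0.4]
grip_width: 0.0002
time_s: 17.1
ee_pos: [0.5198, 0.2437, 0.271]
eef_rot: [-3.121, -0.015, 1.932]
force: [-0.3, 0.0, 0.2]
grip_width: 0.0002
top green 784 x [-2.1  0.2 28.9 66.8 77.3] y [-52.4  51.3] z [-12.3   7.7  15.6  17.6  18.9]
top yellow 84 x [-17.7 -10.8  -2.5   2.6   5.3] y [-42.2  37.4] z [-17.4  -7.   -2.8  -0.8   7.9]
top blue 270 x [-107.4 -105.3  -71.2  -30.   -19.7] y [-17.3   9. ] z [-7.4  4.5 10.7 14.7 17.5]
  blue slope vs slot deg 5.494363201007271
side red [186. 235.] [0.638 0.077 0.126]
side blue [483. 124.] [-0.642 -1.302 -0.291]
side blue [248. 249.] [0.491 0.103 0.128]
top red [207. 139.] [0.645 0.069 0.129]
top blue [307. 179.] [ 0.503 -0.223  0.199]
top blue [198. 189.] [0.491 0.094 0.129]
top blue [348. 231.] [ 0.359 -0.343  0.15 ]
```

View pics/end_top.png

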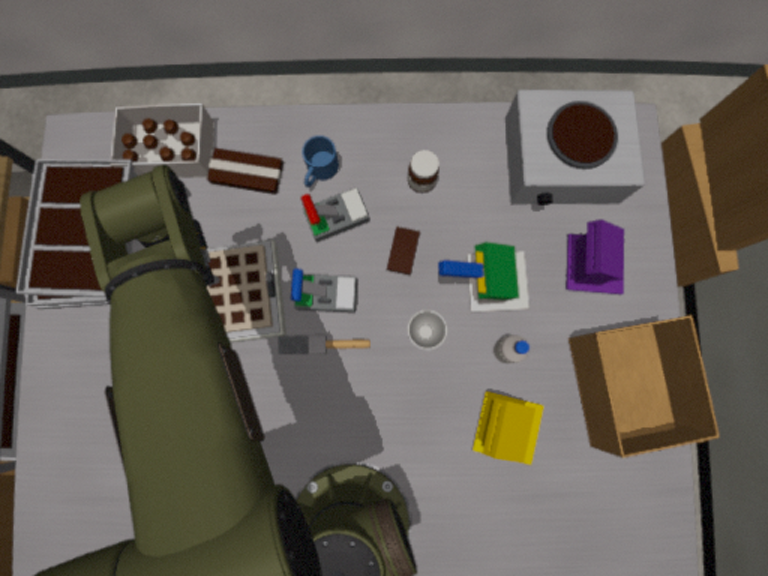

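The final top view shows the red handle (310,208) on, the blue one (297,284) unmoved, the scraper in the green slot (480,270), every bystander in place and the robot clear. Handing in.

```bash
python3 -c "
from station import ctrl
print(ctrl.hand_in())"
```

```text
the job is handed in; nothing more can be done
None
```

The job is done and was handed in at about 17 s of robot time, in the order asked.

- **Plate off:** I pushed the red handle over to off before touching the scraper. The cameras then showed its bar on the white-pad side.
- **Scraper in the slot:** I gripped it by the handle and put the blade tip level into the green slot. I then swung the handle up so the scraper pivoted in the jaws to about 35°, and slid it in until it stopped firmly. The force rose to about 32 N, and I let go.
- **Plate back on:** I pushed the red handle back to on only after the scraper was released.

**Last checks:**
- **Scraper:** About 10 mm of blade shows at the mouth, and the handle's end is 105–107 mm out along the slot (105 expected).
- **Switches:** The red bar is back where it started, at about (0.645, 0.07). The blue handle is still on and has not moved.
- **Surroundings:** By eye in the last top view, the bystanders and the purple and yellow racks are where they were, and the robot is clear of everything.

**Disagreements:** The released scraper droops about 5° from the slot's line, roughly the slot's own clearance. The wrist camera read heights 2–3 mm lower than the other two, which did not affect the fit. The side camera's last red-bar reading was about 9 mm off its first in x, probably because the arm partly hid it. The top camera's reading matched.

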